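# Fit the tube rotor on the mixer's studs

## Robot

A 6-joint arm with a two-finger parallel gripper is mounted at the origin on a cart in front of the work surface, level with it; the furniture and walls round the work are solid. World frame = base frame: x ahead of the robot, y to its left, z up, the work surface at z = 0. Lengths are in m, angles in rad, forces in N, time in s.
With the tool pointing down it reaches from about 0.35 to 0.775 m from the base axis. Payload 7.3 kg.
Tool frame: the origin (TCP) lies at the very end of the fingers, on their centre line; the grasp point (between the pads) lies 19 mm behind it; z points along the fingers, y is the direction in which the jaws open and shut (so a half turn about z gives the same grasp; the last joint's range is limited). The gripper opens to 92 mm and grips with 3 to 60 N. Pads are 19 mm wide; open, the fingers measure 130 mm over their backs; the gripper's body (75 mm by 190 mm) begins 47 mm behind the grasp point.
Start: joints at [-1.452, 0.342, 1.524, -0, 1.275, -0.146], TCP at [0.137, -0.507, 0.227] pointing down, gripper open.
Joint ranges: [-2.53, 2.53], [-0.77, 2.02], [0.04, 2.7], [-1, 4.14], [0.28, 2.66], [-3.11, 3.11]. Speed limits (rad/s): [2.57, 2.57, 3.14, 3.14, 3.14, 3.14].

## Interface

Orientations are given as [roll, pitch, yaw] about the fixed x, y, z axes, in that order (R = Rz(yaw) Ry(pitch) Rx(roll)).
In Python, from cell import monitor, eyes, order gives the robot as it stands. The module is installed in compiled form; this text tells all that it offers.
- The arm moves only by the tool carry_out, never from a script. Its argument "targets" is a list of rows, each a list of 2 entries, a list of its own where there are three numbers: the shift along the tool's x, y, z in m, then the turn about the tool's z in rad. In form: [[[dx, dy, dz], twist], ...]. A call has 1 to 10 rows; each row shifts and turns the pose as measured when the row begins, along the tool's axes as they then stand; what a row does not reach is not made up. A row lasts 1/8 s, in which the tool goes at most 62.5 mm and 10.7 degrees, less where a joint would pass 70% of its speed; a pose out of reach is approached as far as the arm can. A call is refused whole if a number of a shift passes 0.0625 or a number of a turn 0.188, either way. A call with a gripper value outside its range is refused whole. "fingers" is the closure, from 0 (fully open) to 1 (shut), set as the call begins (left out, the last holds). The fingers move at their own pace and stop on an object; "grip_force" is the grip in N (left out, the last holds). Time passes only in rows, so rows that do not move let the fingers close. It gives the time, the measured TCP pose, the force and the opening at its end, in the units of the state.
- monitor.observe(): the state, without advancing time (a new reading comes with each control period).
- eyes.read_camera(name): name is "scene" or "top" or "wrist"; returns the picture (384x512x3 uint8, red, green, blue); there is no depth.
- eyes.camera_info(name): a dict with "K" (3x3 intrinsics, pixels), "dist" ([k1, k2, p1, p2, k3] as OpenCV has them; the pictures are not rectified), "rvec" (rotation vector, rad) and "tvec" (3), from world to camera coordinates, as OpenCV has them. Camera axes: x right, y down, z forward; pixel columns grow to the right and rows downward; lengths in m; the calibration is good to about 2 mm. A picture is of the moment at which its call begins: read the wrist's pose just before it. camera_info takes no time and is no camera call; for the wrist camera it gives the pose at the moment of the call.
- order.hand_in(): hands the job in, once; it reports no verdict.
The state is a dict: "time": time; "qpos": joint angles; "qvel": joint speeds; "joint_efforts": joint torques, N m; "tool_pos": TCP position; "tool_rot": TCP orientation; "contact_force": force on the tool from outside, world axes, zero at the start; "torque": the same for the moment, N m; "opening": finger opening in m.
Only numpy, scipy, OpenCV 4.12 (cv2) and the standard library are available. Lean on these libraries where they do the work, as an engineer would, in place of code of your own. Each camera call takes 0.05 s, during which the arm holds its last target.

## Task

Pick up the aluminium tube rotor by the upright block in its middle and set it on the spindle of the tube mixer; turn it by feel until all four of its stud holes line up with the four studs, then slide it down fully home, flat on the drive flange, and let go. Do it gently: do not force it down on the studs or let it drop, and leave the other things on the bench where they are.

Things in the scene. Friction and masses are not known exactly. Their poses are not given: they have to be found in the camera images.
- rotor_grip (a point): Tube rotor: loose plain aluminium disc, 140 mm across, 10 mm thick, about 0.5 kg, flat on the bench. Its grip is the oblong block in its middle: 50 mm along this point's x, 36 mm across its two flat faces (along y), rising to 54 mm above the rotor's underside. This point is on the rotor's axis, 32 mm above its underside and 22 mm above the disc's upper face; z is up.
- rotor: The same rotor; this point is its centre on the underside, axes as above; four 1.5 mm rubber pads carry it. A 22 mm bore runs right through block and disc. Four 14.5 mm stud holes go through the disc on its x and y axes, 42 mm from the centre, so it fits the studs at any of four turns 90 degrees apart. The twelve 11 mm holes near the rim are for tubes and match nothing.
- drive_axis (a point): Point on the mixer's spindle axis, on the flat top face of its dark round drive flange (104 mm across), 66 mm above the bench; z is up, x and y follow the box, not the spindle. From the flange rise a centre pilot, 20 mm in diameter, 32 mm high (its top 10 mm tapers to 10 mm), and four round-nosed studs, 11 mm in diameter, 12 mm high, 90 degrees apart, 42 mm from the axis.
- stud_tops (a point): Point on the spindle axis at the height of the stud tops, 12 mm above the flange. The flange, pilot and studs stand at an unknown turn that no reading gives, braked: they give way only to about 0.5 N m. A rotor not lined up rests on the stud noses, 10.5 mm too high; once lined up it slides freely down to the flange, its grip point then 32 mm above the flange.
- drive: Tube mixer: a low grey box fixed on the bench, 150 mm deep (x), 140 mm wide (y), 54 mm high under its flange; this point is under its centre, on the bench. Heater boxes about 250 mm high stand to the right of it (from y = 0.1 on) and behind the rotor, from x = 0.52 back: carry things past in front of them.
- block_insert_2: Bystander: a metal heating block with six round wells, 66 x 95 x 30 mm, loose on the bench; origin under its centre.
- marker_2: Bystander: a marker pen, 134 mm long, loose on the bench; origin under its centre.
- cool_block: Bystander: a cooling block with many small wells, 78 x 115 x 30 mm, loose on the bench; origin under its centre.

How it is judged:
On the way, in this order (a step that is already met when the one before it is completed fails the run):
1. the rotor is lifted clear of the bench (height (world z) of rotor above 0.09 m), for 0.1 s.
2. the rotor is down over the studs, on the flange (z of rotor_grip in the frame of drive_axis below 0.034 m and horizontal distance between rotor_grip and drive_axis below 0.004 m), for 0.2 s.
At the end, for the whole second after the job is handed in: The rotor lies flat on the drive flange with the studs through its holes: its grip point 30 to 34 mm above the flange face, within 4 mm of the spindle axis, within 2 degrees of upright, released and at rest (all of step 2 and z of rotor_grip in the frame of drive_axis above 0.03 m and angle between rotor_grip's own z axis and vertical below 0.035 rad and linear speed of rotor below 0.02 m/s); the robot touches nothing.
It fails at once if the rotor is forced: more than 50 N between rotor and mixer (contact force between rotor and drive above 50 N).
It fails at once if a bystander is pushed more than 30 mm (distance of any of block_insert_2, marker_2, cool_block from where it was at the start of the episode above 0.03 m).
It also fails if it takes over 72 s, if anything falls off the work surface, if the arm or the gripper's body presses on something with over 40 N, if the wrist force passes 120 N, or if a joint passes its speed limit or range.

## Working session

There is one attempt and no reset: what is moved stays moved. The work goes in short steps, Python scripts to look and compute and a tool call to move; the robot and the scene stay as the last step left them, time stands still between calls to the robot, and variables do not carry over. Pictures are saved under pics/ and viewed, and the job is handed in when it is done.

Besides the shell and the picture viewer there is one more tool, called after "Call:" by a JSON object that holds its "method" and its "body". carry_out: Moves the arm, as the interface text tells. Its arguments: {"type":"object","properties":{"targets":{"type":"array","items":{"type":"array"}},"fingers":{"type":"number"},"grip_force":{"type":"number"}},"required":["targets"]}

```bash
mkdir -p pics; python3 - <<'E'
from cell import monitor, eyes, order
import cv2
print(monitor.observe())
for n in ("scene","top","wrist"):
    im=eyes.read_camera(n); cv2.imwrite(f"pics/{n}0.png",im[:,:,::-1])
    print(n,eyes.camera_info(n))
E
```

```text
{'time': 0.0, 'qpos': array([-1.45201754e+00,  3.42704786e-01,  1.52504102e+00, -2.05111993e-05,
        1.27541699e+00, -1.45990397e-01]), 'qvel': array([-0.00054342,  0.00013646, -0.00034014, -0.00131522, -0.00138372,
        0.00080199]), 'joint_efforts': array([-1.73217118e-04, -4.31237948e+01, -2.44224787e+01,  7.18365703e-02,
        5.58960834e-02, -1.28235056e-04]), 'tool_pos': array([ 0.1373547 , -0.5062727 ,  0.22604591]), 'tool_rot': array([-3.14003636e+00, -2.09007731e-04,  2.64775009e-01]), 'contact_force': array([0.45832649, 0.28156696, 0.1388485 ]), 'torque': array([ 0.02270552,  0.01172837, -0.03560116]), 'opening': 0.09164653402535797}
scene {'K': array([[375.25261655,   0.        , 257.85828687],
       [  0.        , 375.25261655, 197.58683734],
       [  0.        ,   0.        ,   1.        ]]), 'dist': array([-0.07481201,  0.        ,  0.        ,  0.        ,  0.        ]), 'rvec': array([ 0.66380395, -2.73304887,  0.94993924]), 'tvec': array([0.44161777, 0.21849383, 1.14932091])}
top {'K': array([[393.08564442,   0.        , 263.04546963],
       [  0.        , 393.08564442, 193.25671494],
       [  0.        ,   0.        ,   1.        ]]), 'dist': array([-0.05744979,  0.        ,  0.        ,  0.        ,  0.        ]), 'rvec': array([ 2.14250209, -2.11616715,  0.19189081]), 'tvec': array([-0.01047161,  0.52877026,  1.13167987])}
wrist {'K': array([[279.653238  ,   0.        , 253.94543781],
       [  0.        , 279.653238  , 193.73974472],
       [  0.        ,   0.        ,   1.        ]]), 'dist': array([-0.00138957,  0.        ,  0.        ,  0.        ,  0.        ]), 'rvec': array([-2.29343184,  1.75466007,  0.27099139]), 'tvec': array([-0.52488557, -0.03727476,  0.39102748])}
```

View pics/scene0.png

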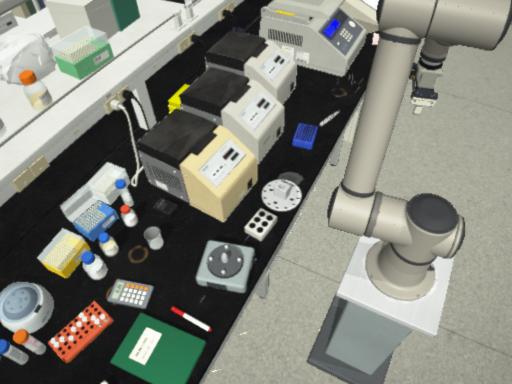

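View pics/top0.png

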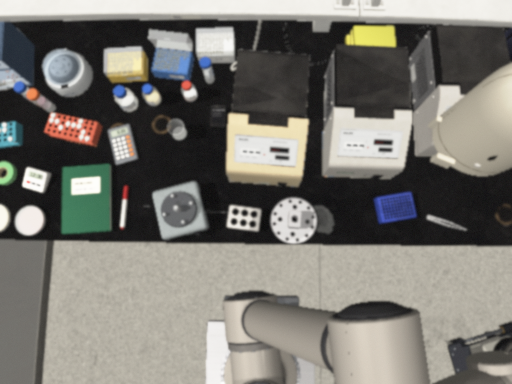

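View pics/wrist0.png

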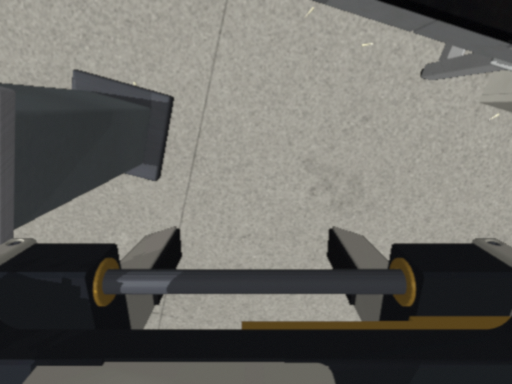

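The scene and top views show the rotor at about (294,219) in top and the mixer at about (180,209), with the six-well block between them at (244,218). Next I'll enlarge the top view.

```bash
cat > h.py <<'E'
import numpy as np, cv2
from cell import monitor, eyes, order
def ray(info,uv):
    R,_=cv2.Rodrigues(info['rvec']); t=info['tvec']
    p=cv2.undistortPoints(np.array([[uv]],float),info['K'],info['dist'])[0,0]
    return -R.T@t, R.T@np.array([p[0],p[1],1])
def onz(info,uv,z):
    c,d=ray(info,uv); return c+d*(z-c[2])/d[2]
def proj(info,P):
    return cv2.projectPoints(np.array(P,float).reshape(-1,3),info['rvec'],info['tvec'],info['K'],info['dist'])[0].reshape(-1,2)
def crop(src,dst,x0,y0,x1,y1,s):
    im=cv2.imread(src)[y0:y1,x0:x1]; cv2.imwrite(dst,cv2.resize(im,None,fx=s,fy=s,interpolation=cv2.INTER_CUBIC))
E
python3 - <<'E'
from h import *
crop("pics/top0.png","pics/topc.png",140,165,340,255,4)
crop("pics/scene0.png","pics/scenec.png",180,160,320,300,4)
i=eyes.camera_info("top")
for n,uv,z in [("rotor",(294,219),.0115),("drive",(180,209),.066),("block",(244,218),.03)]: print(n,onz(i,uv,z))
E
```

```text
rotor [ 0.45648872 -0.09957035  0.0115    ]
drive [0.47544573 0.23921938 0.066     ]
block [0.4555531  0.05245344 0.03      ]
```

View pics/topc.png

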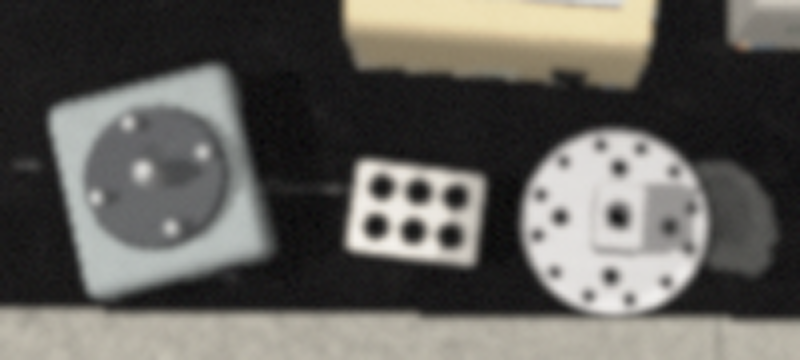

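View pics/scenec.png

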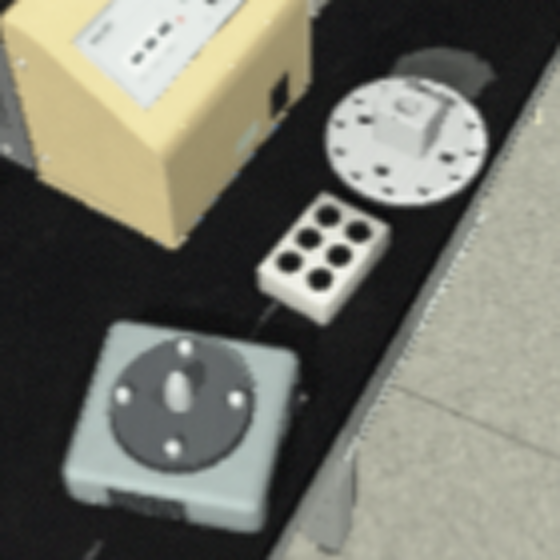

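```bash
python3 - <<'E'
from h import *
i=eyes.camera_info("top"); s=eyes.camera_info("scene")
f=lambda p,o,k:((p[0]+.5)/k-.5+o[0],(p[1]+.5)/k-.5+o[1])
def grp(name,info,o,k,pts,z):
    P=np.array([onz(info,f(p,o,k),z) for p in pts]); c=P.mean(0)
    a=np.degrees(np.arctan2(*(P-c)[:,1::-1].T)); 
    print(name,c.round(4),"r",np.linalg.norm((P-c)[:,:2],axis=1).round(4),"ang",a.round(1),"mod90",np.degrees(np.angle(np.exp(4j*np.radians(a)).mean())/4).round(2))
T=((140,165),4);S=((180,160),4)
grp("rotor holes top",i,*T,[(619,167),(560,216),(611,277),(669,226)],.010)
grp("rotor disc",i,*T,[(521,221),(709,221),(615,128),(615,314)],.010)
grp("rotor bore top",i,*T,[(618,215)],.054)
grp("blk top corners",i,*T,[(596,181),(641,183),(638,250),(592,247)],.054)
grp("studs top",i,*T,[(129,124),(203,152),(171,228),(96,197)],.078)
grp("flange top",i,*T,[(83,177),(229,177),(156,104),(156,250)],.066)
grp("studs scene",s,*S,[(186,348),(236,399),(174,447),(122,395)],.078)
grp("box top",i,*T,[(50,110),(227,66),(272,255),(100,297)],.054)
grp("block_ins",i,*T,[(358,158),(486,176),(474,266),(346,250)],.03)
grp("heater",i,*T,[(343,60),(655,60),(640,85),(352,66)],.0)
E
```

```text
rotor holes top [ 0.4537 -0.0976  0.01  ] r [0.0422 0.0421 0.0426 0.0416] ang [ -4.5  85.1 176.1 -94.3] mod90 -4.39
rotor disc [ 0.4543 -0.0978  0.01  ] r [0.072  0.072  0.0718 0.0711] ang [ 91.  -89.6  -0.  179.9] mod90 0.31
rotor bore top [ 0.4535 -0.0965  0.054 ] r [0.] ang [0.] mod90 0.0
blk top corners [ 0.4534 -0.0956  0.054 ] r [0.0295 0.0301 0.0299 0.0299] ang [  31.3  -36.7 -148.6  142.5] mod90 42.12
studs top [0.4755 0.2454 0.078 ] r [0.0412 0.0419 0.0421 0.0418] ang [  24.5  -65.4 -155.6  113.4] mod90 24.22
flange top [0.476  0.2434 0.066 ] r [0.0538 0.0538 0.0543 0.0539] ang [  91.   -89.5    2.8 -177.2] mod90 1.79
studs scene [0.4745 0.2532 0.078 ] r [0.0414 0.0414 0.0408 0.0423] ang [ -66.  -155.4  115.2   25.3] mod90 24.77
box top [0.4745 0.2413 0.054 ] r [0.1014 0.0984 0.0995 0.0958] ang [  58.9  -27.  -122.7  154.3] mod90 -29.13
block_ins [0.4565 0.0536 0.03  ] r [0.0605 0.0595 0.0595 0.0595] ang [  47.7  -61.7 -132.   119.3] mod90 38.33
heater [ 0.5747 -0.0065  0.    ] r [0.1215 0.124  0.1125 0.1142] ang [ 87.8 -86.4 -96.3  90. ] mod90 -1.22
```

```bash
cat >> h.py <<'E'
from scipy.spatial.transform import Rotation as Ro
def plan(x,y,z,yaw):
    o=monitor.observe(); R=Ro.from_euler('xyz',o['tool_rot']).as_matrix()
    d=R.T@(np.array([x,y,z])-o['tool_pos']); tw=-(yaw-o['tool_rot'][2])
    print("t",round(o['time'],2),"pos",o['tool_pos'].round(4),"rot",o['tool_rot'].round(4),"F",o['contact_force'].round(2),"M",o['torque'].round(2),"op",round(o['opening'],4))
    print("delta tool",d.round(4),"twist",round(tw,4),"| delta if yaw first:",(Ro.from_euler('xyz',[np.pi,0,yaw]).as_matrix().T@(np.array([x,y,z])-o['tool_pos'])).round(4))
def wcam():
    o=monitor.observe(); i=eyes.camera_info("wrist"); R,_=cv2.Rodrigues(i['rvec'])
    c=-R.T@i['tvec']; T=Ro.from_euler('xyz',o['tool_rot']).as_matrix()
    print("cam in tool",(T.T@(c-o['tool_pos'])).round(4),"cam axis in tool",(T.T@R[2]).round(3))
E
python3 -c "
from h import *
plan(.42,-.1,.2,-.077); wcam()"
```

```text
t 0.15 pos [ 0.1374 -0.5064  0.2262] rot [-3.1404e+00 -2.0000e-04  2.6480e-01] F [ 0.75  0.5  -0.5 ] M [-0.    0.02  0.02] op 0.0918
delta tool [ 0.3791 -0.3182  0.0266] twist 0.3418 | delta if yaw first: [ 0.2505 -0.4269  0.0262]
cam in tool [ 0.0817  0.0004 -0.1574] cam axis in tool [-0.301 -0.     0.954]
```

Call:
{"method": "carry_out", "body": {"targets": [[[0,0,0],0.171],[[0,0,0],0.171],[[0.03,-0.052,0],0],[[0.03,-0.052,0],0],[[0.03,-0.052,0],0],[[0.03,-0.052,0],0],[[0.03,-0.052,0],0],[[0.03,-0.052,0],0],[[0.03,-0.052,0],0],[[0.03,-0.052,0],0]], "fingers": 0}}

```text
time: 1.4
tool_pos: [0.4195, -0.1046, 0.2253]
tool_rot: [-3.139, -0.001, -0.098]
contact_force: [1.7, -0.9, -0.6]
opening: 0.0917
```

```bash
python3 -c "
from h import *
plan(.45,-.0976,.16,-.077)"
```

```text
t 1.4 pos [ 0.4195 -0.1046  0.2253] rot [-3.1387e+00 -6.0000e-04 -9.8100e-02] F [ 1.7  -0.92 -0.58] M [-0.01 -0.03 -0.04] op 0.0917
delta tool [ 0.0296 -0.0097  0.0654] twist -0.0211 | delta if yaw first: [ 0.0298 -0.0093  0.0653]
```

Call:
{"method": "carry_out", "body": {"targets": [[[0.03,-0.01,0.03],-0.02],[[0,0,0],0],[[0,0,0],0]]}}

```text
time: 1.78
tool_pos: [0.4523, -0.0934, 0.1949]
tool_rot: [-3.138, -0.001, -0.071]
contact_force: [-1.0, 0.0, -0.6]
opening: 0.0919
```

```bash
python3 - <<'E'
from h import *
plan(.4537,-.0976,.1,-.077)
im=eyes.read_camera("wrist"); cv2.imwrite("pics/w1.png",im[:,:,::-1])
i=eyes.camera_info("wrist"); np.save("w1.npy",i,allow_pickle=True)
E
```

```text
t 1.77 pos [ 0.4523 -0.0934  0.1949] rot [-3.1384e+00 -9.0000e-04 -7.0600e-02] F [-1.05  0.01 -0.56] M [-0.01  0.09 -0.03] op 0.0919
delta tool [0.0016 0.0044 0.0949] twist 0.0064 | delta if yaw first: [0.0017 0.0041 0.0949]
```

View pics/w1.png

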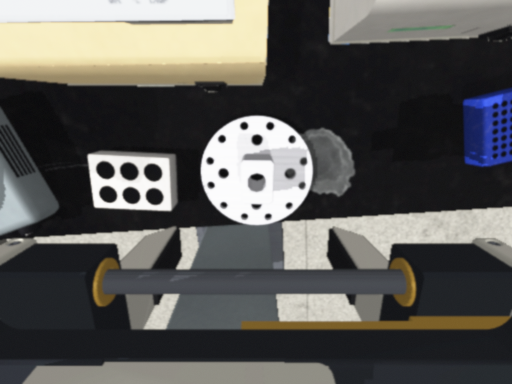

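```bash
python3 -c "
from h import *
crop('pics/w1.png','pics/w1c.png',190,105,330,235,5)"
```

```text
(no output)
```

View pics/w1c.png

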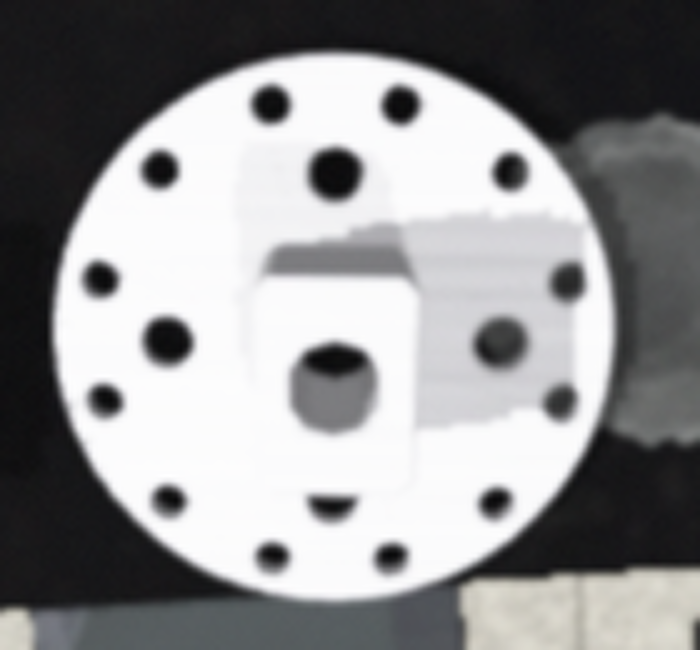

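```bash
python3 - <<'E'
from h import *
i=np.load("w1.npy",allow_pickle=True).item()
f=lambda p:((p[0]+.5)/5-.5+190,(p[1]+.5)/5-.5+105)
g=lambda pts,z:np.array([onz(i,f(p),z) for p in pts])
L,R,T=g([(167,341),(500,342),(334,174)],.01)
print("mid",(L+R)/2,"sep",np.linalg.norm(L-R),"yaw",np.degrees(np.arctan2(*(L-R)[1::-1]))-90,"T r",np.linalg.norm(T-(L+R)/2), np.degrees(np.arctan2(*(T-(L+R)/2)[1::-1])))
P=g([(271,105),(401,105),(511,171),(567,282),(560,403),(495,502),(390,557),(273,557),(169,500),(105,401),(101,280),(159,170)],.01)
c=P.mean(0);print("rim",c,np.linalg.norm(P-c,axis=1).round(4))
a=np.arctan2(*(P-c)[:,1::-1].T);print(np.degrees(np.angle(np.exp(12j*a).mean()))/12, np.degrees(a).round(1))
print("bore",g([(333,388)],.054))
E
```

```text
mid [ 0.45352709 -0.09639887  0.01      ] sep 0.08349184138768213 yaw -4.2299763629252 T r 0.04148923291496318 -4.135755478332321
rim [ 0.45338248 -0.09637578  0.01      ] [0.0598 0.0601 0.0602 0.0597 0.0597 0.0598 0.0598 0.0601 0.0599 0.06
 0.0597 0.06  ]
10.600615978395803 [  10.5  -19.5  -49.4  -79.3 -109.4 -139.4 -169.5  160.7  130.5  100.8
   70.7   40.7]
bore [[ 0.45333331 -0.09607427  0.054     ]]
```

```bash
python3 -c "
from h import *
plan(.4534,-.0964,.018,-.075)"
```

```text
t 1.82 pos [ 0.4522 -0.0936  0.1949] rot [-3.1383e+00 -9.0000e-04 -7.1200e-02] F [-1.1 -0.3  0.7] M [0.06 0.06 0.01] op 0.0919
delta tool [0.0013 0.0033 0.1768] twist 0.0038 | delta if yaw first: [0.0014 0.0027 0.1769]
```

Call:
{"method": "carry_out", "body": {"targets": [[[0.001,0.003,0.03],0.004],[[0,0,0.04],0],[[0,0,0.04],0],[[0,0,0.02],0],[[0,0,0],0]]}}

```text
time: 2.45
tool_pos: [0.453, -0.1019, 0.0668]
tool_rot: [3.142, -0.01, -0.085]
contact_force: [0.5, 0.8, 0.8]
opening: 0.0918
```

```bash
python3 -c "
from h import *
plan(.4534,-.0964,.018,-.075)"
```

```text
t 2.45 pos [ 0.453  -0.1019  0.0668] rot [ 3.1415 -0.0099 -0.0845] F [0.48 0.76 0.75] M [0.01 0.03 0.03] op 0.0918
delta tool [-0.0005 -0.0055  0.0488] twist -0.0095 | delta if yaw first: [-0.     -0.0055  0.0488]
```

Call:
{"method": "carry_out", "body": {"targets": [[[0,-0.0055,0.01],-0.01],[[0,0,0],0],[[0,0,0],0]]}}

```text
time: 2.82
tool_pos: [0.4549, -0.0974, 0.0591]
tool_rot: [3.14, -0.015, -0.075]
contact_force: [0.9, -0.6, 0.5]
opening: 0.092
```

```bash
python3 -c "
from h import *
plan(.4534,-.0964,.018,-.075)"
```

```text
t 2.83 pos [ 0.4549 -0.0974  0.0591] rot [ 3.1398 -0.0149 -0.0754] F [ 0.85 -0.63  0.46] M [0.02 0.05 0.03] op 0.092
delta tool [-0.0021 -0.001   0.0411] twist -0.0004 | delta if yaw first: [-0.0015 -0.0009  0.0411]
```

Call:
{"method": "carry_out", "body": {"targets": [[[-0.002,-0.001,0.005],0],[[0,0,0],0]]}}

```text
time: 3.08
tool_pos: [0.4532, -0.0963, 0.0544]
tool_rot: [3.139, -0.016, -0.075]
contact_force: [1.2, -0.2, 0.3]
opening: 0.0918
```

```bash
python3 -c "
from h import *
plan(.4534,-.0964,.018,-.075); print(monitor.observe()['qvel'].round(4))"
```

```text
t 3.08 pos [ 0.4532 -0.0963  0.0544] rot [ 3.1394 -0.0161 -0.0751] F [ 1.22 -0.21  0.32] M [ 0.01 -0.01 -0.05] op 0.0918
delta tool [-0.0004  0.      0.0364] twist -0.0001 | delta if yaw first: [0.0002 0.0001 0.0364]
[ 0.001  -0.0105 -0.0134 -0.0009  0.0003 -0.0009]
```

Call:
{"method": "carry_out", "body": {"targets": [[[0,0,0],0],[[0,0,0],0],[[0,0,0],0],[[0,0,0],0]]}}

```text
time: 3.58
tool_pos: [0.4534, -0.0963, 0.0546]
tool_rot: [3.139, -0.016, -0.075]
contact_force: [-0.1, 1.0, -0.3]
opening: 0.0917
```

```bash
python3 -c "
from h import *
plan(.4534,-.0964,.018,-.075); print(monitor.observe()['qvel'].round(4))"
```

```text
t 3.58 pos [ 0.4534 -0.0963  0.0546] rot [ 3.1393 -0.0164 -0.0751] F [-0.15  1.02 -0.35] M [0.1 0.  0. ] op 0.0917
delta tool [-0.0006  0.      0.0366] twist -0.0001 | delta if yaw first: [0.     0.0001 0.0366]
[ 0.0012  0.0012  0.0004  0.0013 -0.0007  0.0001]
```

Call:
{"method": "carry_out", "body": {"targets": [[[0,0,-0.03],0],[[0,0,-0.03],0],[[0,0,0],0]]}}

```text
time: 3.95
tool_pos: [0.4522, -0.096, 0.1156]
tool_rot: [3.14, -0.015, -0.075]
contact_force: [0.6, -0.1, -0.7]
opening: 0.0917
```

```bash
python3 -c "
from h import *
plan(.4534,-.0964,.018,-.075); print(monitor.observe()['qvel'].round(4))"
```

```text
t 3.95 pos [ 0.4522 -0.096   0.1156] rot [ 3.1397 -0.0151 -0.0752] F [ 0.59 -0.14 -0.7 ] M [-0.    0.06  0.04] op 0.0917
delta tool [-0.0002  0.0001  0.0976] twist -0.0002 | delta if yaw first: [0.0013 0.0003 0.0976]
[-0.0004  0.0308  0.0366 -0.0033 -0.0122  0.0016]
```

Call:
{"method": "carry_out", "body": {"targets": [[[0,0,0.02],0],[[0,0,0.02],0],[[0.001,0,0.02],0],[[0,0,0.02],0],[[0,0,0.01],0],[[0,0,0],0]]}}

```text
time: 4.7
tool_pos: [0.4523, -0.0956, 0.0192]
tool_rot: [3.141, -0.011, -0.075]
contact_force: [-0.4, 0.5, -0.2]
opening: 0.0922
```

```bash
python3 -c "
from h import *
plan(.4534,-.0964,.018,-.075); print(monitor.observe()['qvel'].round(4))"
```

```text
t 4.7 pos [ 0.4523 -0.0956  0.0192] rot [ 3.141  -0.0109 -0.0754] F [-0.36  0.54 -0.15] M [0.05 0.01 0.  ] op 0.0922
delta tool [0.0011 0.0007 0.0013] twist -0.0004 | delta if yaw first: [0.0012 0.0007 0.0012]
[ 0.0005  0.0003 -0.0008  0.0002 -0.0024  0.0013]
```

Call:
{"method": "carry_out", "body": {"targets": [[[0.001,0.001,0.001],0],[[0,0,0],0]]}}

```text
time: 4.95
tool_pos: [0.4538, -0.097, 0.0189]
tool_rot: [3.141, -0.012, -0.075]
contact_force: [-0.2, 0.9, -0.1]
opening: 0.0918
```

Call:
{"method": "carry_out", "body": {"targets": [[[0,0,0],0],[[0,0,0],0],[[0,0,0],0],[[0,0,0],0],[[0,0,0],0],[[0,0,0],0]], "fingers": 1, "grip_force": 35}}

```text
time: 5.7
tool_pos: [0.4545, -0.0971, 0.0201]
tool_rot: [3.14, -0.014, -0.075]
contact_force: [1.2, 6.5, 2.1]
opening: 0.0362
```

```bash
python3 -c "
from h import *
plan(.4534,-.0964,.018,-.075); print(monitor.observe()['qvel'].round(4))"
```

```text
t 5.7 pos [ 0.4545 -0.0971  0.0201] rot [ 3.1401 -0.0145 -0.0755] F [1.18 6.5  2.12] M [ 1.12 -0.09 -0.02] op 0.0362
delta tool [-0.0012 -0.0006  0.002 ] twist -0.0005 | delta if yaw first: [-0.0011 -0.0006  0.0021]
[ 0.0076 -0.0015  0.0026  0.0217  0.0085 -0.0009]
```

Call:
{"method": "carry_out", "body": {"targets": [[[0,0,-0.01],0],[[0,0,-0.015],0],[[-0.005,0,-0.02],0],[[-0.01,0,-0.02],0],[[-0.01,0,-0.02],0],[[-0.01,0,-0.02],0],[[-0.005,0,-0.02],0],[[0,0,-0.015],0],[[0,0,0],0]]}}

```text
time: 6.82
tool_pos: [0.4073, -0.0923, 0.1643]
tool_rot: [-3.141, -0.006, -0.075]
contact_force: [1.0, -0.2, -4.8]
opening: 0.0357
```

```bash
python3 - <<'E'
from h import *
plan(.42,.2454,.16,.35)
im=eyes.read_camera("wrist"); cv2.imwrite("pics/w2.png",im[:,:,::-1])
E
```

```text
t 6.83 pos [ 0.4073 -0.0923  0.1643] rot [-3.1412 -0.0057 -0.0751] F [ 1.04 -0.16 -4.78] M [ 0.04 -0.02 -0.01] op 0.0357
delta tool [-0.0127 -0.3377  0.0043] twist -0.4251 | delta if yaw first: [ 0.1277 -0.3129  0.0043]
```

View pics/w2.png

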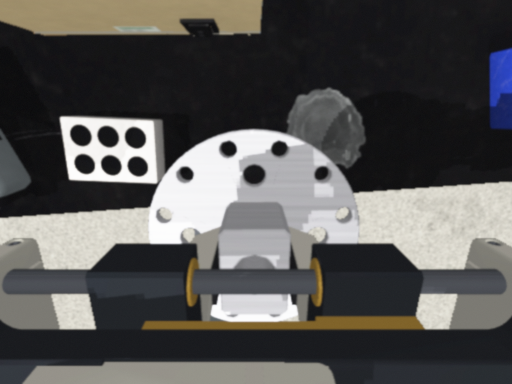

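Call:
{"method": "carry_out", "body": {"targets": [[[-0.006,-0.01,0],0],[[-0.005,-0.025,0],0],[[-0.005,-0.028,0],0],[[-0.005,-0.028,0],0],[[-0.005,-0.028,0],0],[[-0.005,-0.028,0],0],[[-0.005,-0.028,0],0],[[-0.005,-0.028,0],0],[[-0.005,-0.028,0],0],[[-0.005,-0.028,0],0]]}}

```text
time: 8.12
tool_pos: [0.3641, 0.1813, 0.1566]
tool_rot: [-3.14, 0.016, -0.078]
contact_force: [-0.1, -0.1, -4.5]
opening: 0.0359
```

```bash
python3 - <<'E'
from h import *
plan(.37,.24,.16,-.075)
E
```

```text
t 8.12 pos [0.3641 0.1813 0.1566] rot [-3.1401  0.0159 -0.0778] F [-0.06 -0.08 -4.54] M [-0.01 -0.1  -0.03] op 0.0359
delta tool [ 0.0012 -0.059  -0.0034] twist -0.0028 | delta if yaw first: [ 0.0015 -0.059  -0.0034]
```

Call:
{"method": "carry_out", "body": {"targets": [[[0,-0.02,0],0],[[0,-0.02,0],0],[[0,-0.018,-0.003],0],[[0,0,0],0],[[0,0,0],0]]}}

```text
time: 8.75
tool_pos: [0.362, 0.2424, 0.1554]
tool_rot: [3.138, 0.026, -0.073]
contact_force: [-0.3, 0.4, -4.5]
opening: 0.0359
```

```bash
python3 - <<'E'
from h import *
plan(.37,.24,.16,.425)
im=eyes.read_camera("wrist"); cv2.imwrite("pics/w3.png",im[:,:,::-1])
np.save("w3.npy",eyes.camera_info("wrist"),allow_pickle=True)
crop("pics/w3.png","pics/w3c.png",150,0,350,150,4)
im=eyes.read_camera("scene"); cv2.imwrite("pics/s3.png",im[:,:,::-1])
crop("pics/s3.png","pics/s3c.png",180,160,320,300,4)
E
```

```text
t 8.75 pos [0.362  0.2424 0.1554] rot [ 3.1384  0.0262 -0.0727] F [-0.31  0.42 -4.48] M [0.03 0.03 0.  ] op 0.0359
delta tool [ 0.008   0.0019 -0.0048] twist -0.4977 | delta if yaw first: [ 0.0063  0.0055 -0.0046]
```

View pics/w3.png

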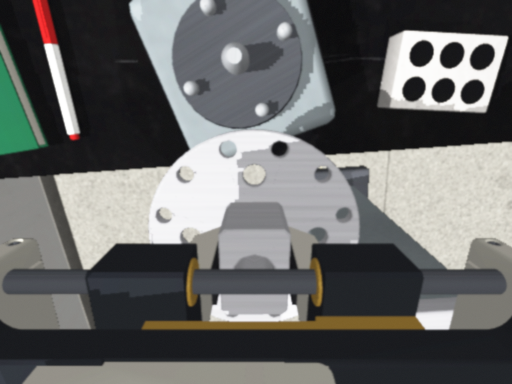

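View pics/s3c.png

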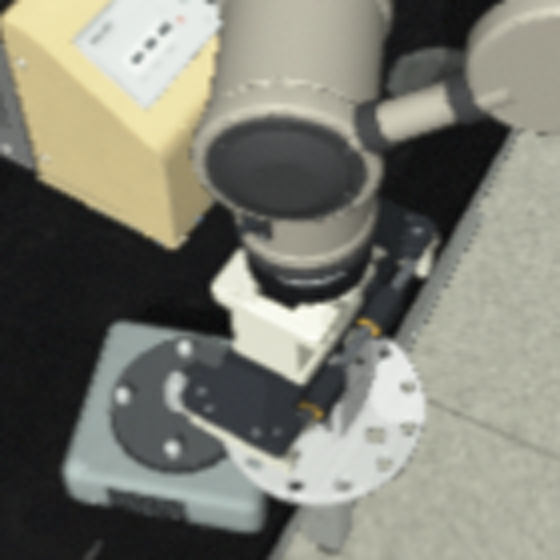

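View pics/w3c.png

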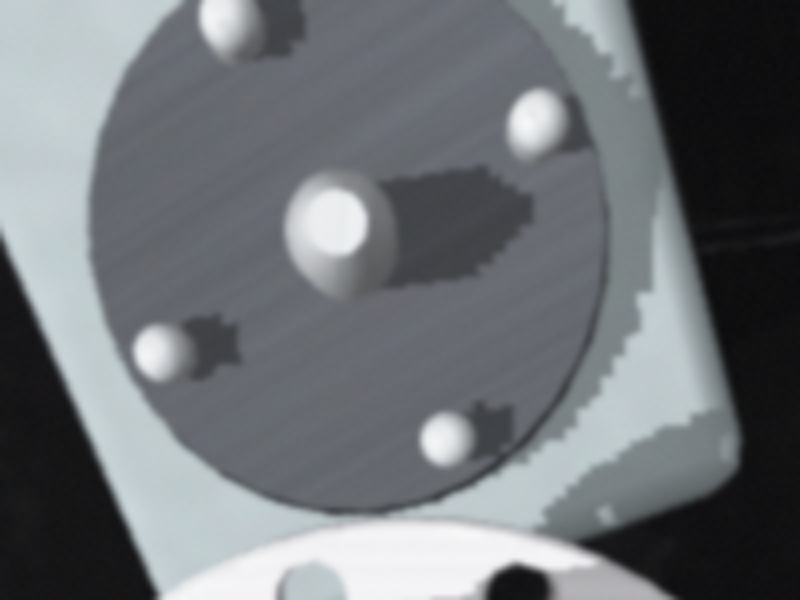

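```bash
python3 - <<'E'
from h import *
i=np.load("w3.npy",allow_pickle=True).item()
f=lambda p:((p[0]+.5)/4-.5+150,(p[1]+.5)/4-.5)
g=lambda pts,z:np.array([onz(i,f(p),z) for p in pts])
P=g([(230,20),(538,119),(446,439),(163,353)],.0725)
c=P.mean(0); print(c,np.linalg.norm(P-c,axis=1)); a=np.arctan2(*(P-c)[:,1::-1].T)
print(np.degrees(a), np.degrees(np.angle(np.exp(4j*a).mean()))/4)
print("pilot",g([(340,222)],.098))
im=cv2.imread('pics/w3.png')
for z,r in((.066,.052),):
    q=proj(i,[[c[0]+r*np.cos(t),c[1]+r*np.sin(t),z] for t in np.linspace(0,6.28,72)])
    for u in q: cv2.circle(im,tuple(int(v*16) for v in u),16,(0,0,255),-1,cv2.LINE_AA,4) if u[1]>0 else 0
cv2.imwrite('pics/w3o.png',im); crop('pics/w3o.png','pics/w3oc.png',150,0,350,150,4)
# rotor check in w3: rim holes visible, front at stud hole
E
```

```text
[0.47639667 0.24746865 0.0725    ] [0.04172129 0.04212596 0.04187178 0.04184555]
[  24.63031116  -64.83416089 -155.75184898  114.96464761] 24.752247293186116
pilot [[0.47622537 0.24674271 0.098     ]]
```

View pics/w3oc.png

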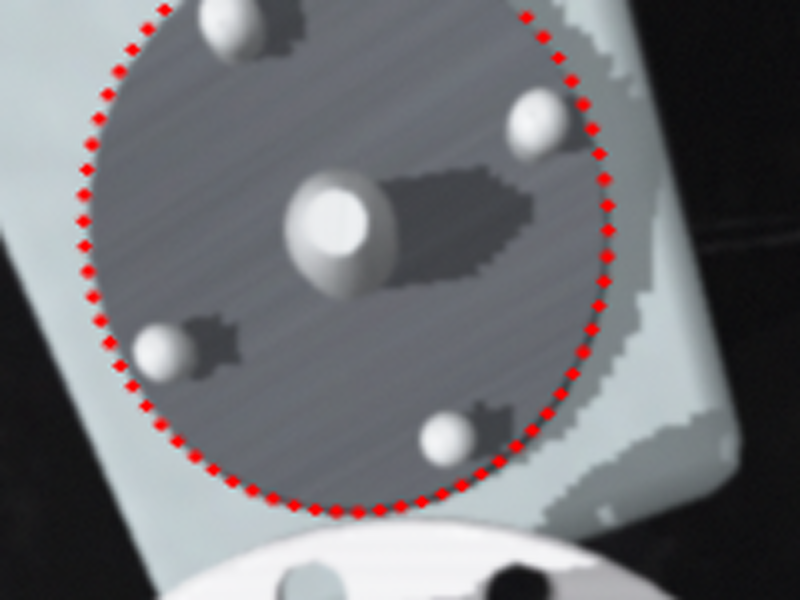

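```bash
python3 -c "
from h import *
crop('pics/w3.png','pics/w3d.png',140,120,370,260,3.4)
crop('pics/w2.png','pics/w2d.png',140,120,370,260,3.4)"
```

```text
(no output)
```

View pics/w3d.png

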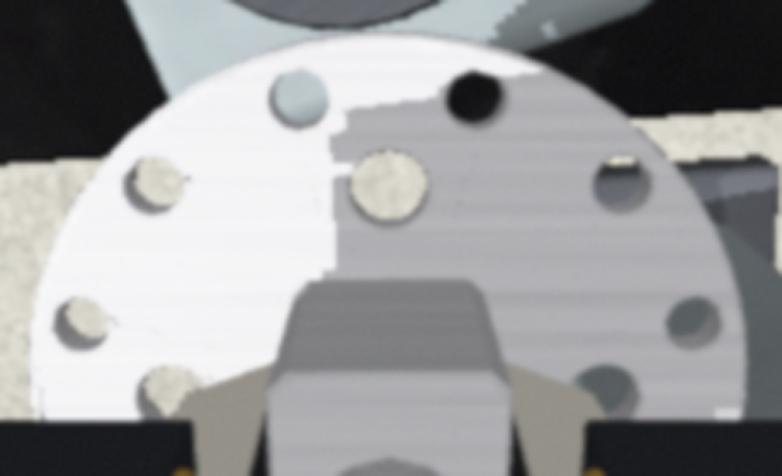

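View pics/w2d.png

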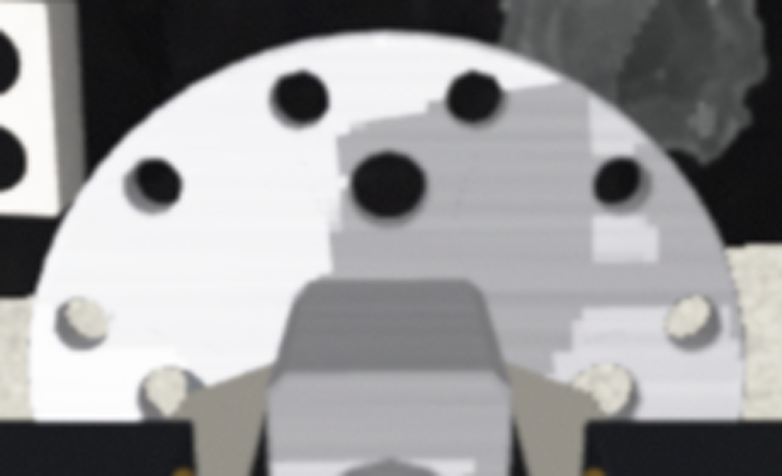

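```bash
python3 - <<'E'
from h import *
i=np.load("w3.npy",allow_pickle=True).item()
f=lambda p:((p[0]+.5)/3.4-.5+140,(p[1]+.5)/3.4-.5+120)
uv=np.array([f(p) for p in [(300,99),(475,98),(389,186),(154,186),(622,186),(82,323),(693,323)]])
r=.06;A=np.radians([15,-15,0,45,-45,75,-75]);rr=[r,r,.042,r,r,r,r]
obj=np.array([[q*np.cos(a),q*np.sin(a),.010] for q,a in zip(rr,A)])
R,_=cv2.Rodrigues(i['rvec'])
T=Ro.from_euler('xyz',[3.1384,.0262,-.0727]).as_matrix();tp=np.array([.362,.2424,.1554])
# initial: rotor in world
Rw=Ro.from_euler('z',-.073).as_matrix(); pw=tp-[0,0,.02]
Rc=R@Rw; tc=R@pw+i['tvec']
ok,rv,tv=cv2.solvePnP(obj,uv,i['K'],i['dist'],cv2.Rodrigues(Rc)[0],tc.reshape(3,1).copy(),True)
print("rms",np.sqrt(((cv2.projectPoints(obj,rv,tv,i['K'],i['dist'])[0][:,0]-uv)**2).sum(1).mean()))
Rr=R.T@cv2.Rodrigues(rv)[0]; pr=R.T@(tv[:,0]-i['tvec'])
print("rotor world",pr,Ro.from_matrix(Rr).as_euler('xyz'))
Rt=T.T@Rr; print("in tool: pos",T.T@(pr-tp),"rot",Ro.from_matrix(Ro.from_euler('x',np.pi).as_matrix()@Rt).as_euler('xyz'))
E
```

```text
rms 0.29721893911024355
rotor world [0.36069766 0.24219518 0.13494988] [-0.00066323  0.0314398  -0.0738493 ]
in tool: pos [-0.00074785  0.0002335   0.02047759] rot [ 0.00255958  0.00524346 -0.00113202]
```

Call:
{"method": "carry_out", "body": {"targets": [[[0,0,0],-0.1],[[0,0,0],-0.1],[[0,0,0],-0.1],[[0,0,0],-0.1],[[0,0,0],-0.1],[[0,0,0],0]]}}

```text
time: 9.6
tool_pos: [0.362, 0.2387, 0.1551]
tool_rot: [-3.132, 0.025, 0.436]
contact_force: [0.4, 0.1, -4.2]
opening: 0.036
```

```bash
python3 - <<'E'
from h import *
plan(.476,.247,.155,.432)
E
```

```text
t 9.6 pos [0.362  0.2387 0.1551] rot [-3.1321  0.0254  0.4362] F [ 0.41  0.1  -4.23] M [ 0.   -0.06 -0.  ] op 0.036
delta tool [ 0.1068  0.0406 -0.003 ] twist 0.0042 | delta if yaw first: [1.07e-01 4.02e-02 1.00e-04]
```

Call:
{"method": "carry_out", "body": {"targets": [[[0.021,0.008,0],0],[[0.021,0.008,0],0],[[0.021,0.008,0],0],[[0.021,0.008,0],0],[[0.021,0.008,0],0],[[0,0,0],0]]}}

```text
time: 10.35
tool_pos: [0.4768, 0.2439, 0.1511]
tool_rot: [-3.133, 0.028, 0.419]
contact_force: [-0.6, -0.2, -6.3]
opening: 0.0362
```

```bash
python3 - <<'E'
from h import *
plan(.476,.247,.155,.432)
E
```

```text
t 10.35 pos [0.4768 0.2439 0.1511] rot [-3.1325  0.0276  0.4187] F [-0.63 -0.23 -6.33] M [ 0.   -0.04 -0.01] op 0.0362
delta tool [ 0.0004 -0.0032 -0.0039] twist -0.0133 | delta if yaw first: [ 0.0006 -0.0031 -0.0039]
```

```bash
cat >> h.py <<'E'
def rot(z,yaw=.433,x=.4762,y=.2470,h=0.0):
    o=monitor.observe(); R=Ro.from_euler('xyz',o['tool_rot']).as_matrix()
    off=np.array([-.0007,.0002,.0205-h])
    c=o['tool_pos']+R@off
    d=R.T@(np.array([x,y,z+h])-c); tw=-(yaw-o['tool_rot'][2])
    print("t",round(o['time'],2),"TCPz",o['tool_pos'][2].round(4),"rotor",c.round(4),"rot",o['tool_rot'].round(4),"F",o['contact_force'].round(2),"M",o['torque'].round(2),"op",round(o['opening'],4))
    print("delta tool",d.round(4),"twist",round(tw,4))
E
python3 -c "
from h import *
rot(.11)"
```

```text
t 10.35 TCPz 0.1511 rotor [0.4756 0.2434 0.1307] rot [-3.1325  0.0276  0.4187] F [-0.63 -0.23 -6.33] M [ 0.   -0.04 -0.01] op 0.0362
delta tool [ 0.0026 -0.0029  0.0206] twist -0.0143
```

Call:
{"method": "carry_out", "body": {"targets": [[[0.002,-0.003,0.01],-0.014],[[0,0,0.009],0],[[0,0,0],0],[[0,0,0],0]]}}

```text
time: 10.85
tool_pos: [0.4742, 0.2472, 0.1299]
tool_rot: [-3.132, 0.031, 0.432]
contact_force: [-0.2, -0.6, -5.4]
opening: 0.0354
```

```bash
python3 -c "
from h import *
rot(.105)
im=eyes.read_camera('wrist'); cv2.imwrite('pics/w4.png',im[:,:,::-1])
np.save('w4.npy',eyes.camera_info('wrist'),allow_pickle=True)
crop('pics/w4.png','pics/w4c.png',140,120,370,260,3.4)"
```

```text
t 10.85 TCPz 0.1299 rotor [0.473  0.2466 0.1095] rot [-3.1316  0.0311  0.4317] F [-0.16 -0.58 -5.43] M [-0.   -0.09 -0.  ] op 0.0354
delta tool [0.0032 0.001  0.0044] twist -0.0013
```

View pics/w4c.png

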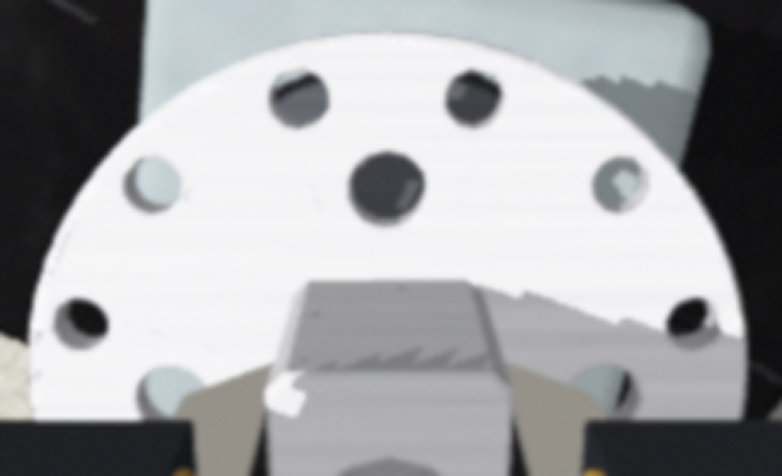

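Call:
{"method": "carry_out", "body": {"targets": [[[0.0032,0.001,0.004],-0.001],[[0,0,0],0],[[0,0,0.005],0],[[0,0,0],0]]}}

```text
time: 11.4
tool_pos: [0.4777, 0.2476, 0.1207]
tool_rot: [-3.132, 0.03, 0.433]
contact_force: [-0.8, -0.6, -4.5]
opening: 0.0362
```

```bash
python3 -c "
from h import *
rot(.09)"
```

```text
t 11.4 TCPz 0.1207 rotor [0.4765 0.2471 0.1002] rot [-3.1317  0.0301  0.4327] F [-0.77 -0.56 -4.49] M [-0.03 -0.11 -0.01] op 0.0362
delta tool [0.     0.0001 0.0102] twist -0.0003
```

Call:
{"method": "carry_out", "body": {"targets": [[[0,0,0.005],0],[[0,0,0],0],[[0,0,0.005],0],[[0,0,0],0]]}}

```text
time: 11.9
tool_pos: [0.4773, 0.2476, 0.1099]
tool_rot: [-3.132, 0.03, 0.433]
contact_force: [0.3, -0.0, -5.3]
opening: 0.0357
```

```bash
python3 -c "
from h import *
rot(.082,h=.004)"
```

```text
t 11.9 TCPz 0.1099 rotor [0.4762 0.247  0.0935] rot [-3.1317  0.0303  0.4327] F [ 0.26 -0.04 -5.28] M [ 0.01 -0.08 -0.02] op 0.0357
delta tool [0.0002 0.0001 0.0075] twist -0.0003
```

Call:
{"method": "carry_out", "body": {"targets": [[[0,0,0.004],0],[[0,0,0],0],[[0,0,0.003],0],[[0,0,0],0]]}}

```text
time: 12.4
tool_pos: [0.4777, 0.248, 0.1029]
tool_rot: [-3.131, 0.028, 0.433]
contact_force: [0.5, 0.8, -5.3]
opening: 0.036
```

```bash
python3 -c "
from h import *
rot(.074,h=.006)"
```

```text
t 12.4 TCPz 0.1029 rotor [0.4768 0.2475 0.0884] rot [-3.1314  0.0282  0.4325] F [ 0.52  0.85 -5.33] M [ 0.13 -0.21  0.04] op 0.036
delta tool [-0.0005  0.0003  0.0084] twist -0.0005
```

Call:
{"method": "carry_out", "body": {"targets": [[[-0.0005,0.0003,0.0015],0],[[0,0,0.0015],0],[[0,0,0],0]]}}

```text
time: 12.78
tool_pos: [0.4777, 0.248, 0.1001]
tool_rot: [-3.131, 0.027, 0.433]
contact_force: [0.8, 1.6, -5.2]
opening: 0.0361
```

```bash
python3 -c "
from h import *
rot(.074,h=.006)
im=eyes.read_camera('wrist'); cv2.imwrite('pics/w5.png',im[:,:,::-1])
crop('pics/w5.png','pics/w5c.png',140,120,370,260,3.4)"
```

```text
t 12.78 TCPz 0.1001 rotor [0.4767 0.2475 0.0856] rot [-3.131   0.0267  0.4325] F [ 0.81  1.6  -5.16] M [ 0.19 -0.23  0.01] op 0.0361
delta tool [-0.0005  0.0003  0.0057] twist -0.0005
```

View pics/w5c.png

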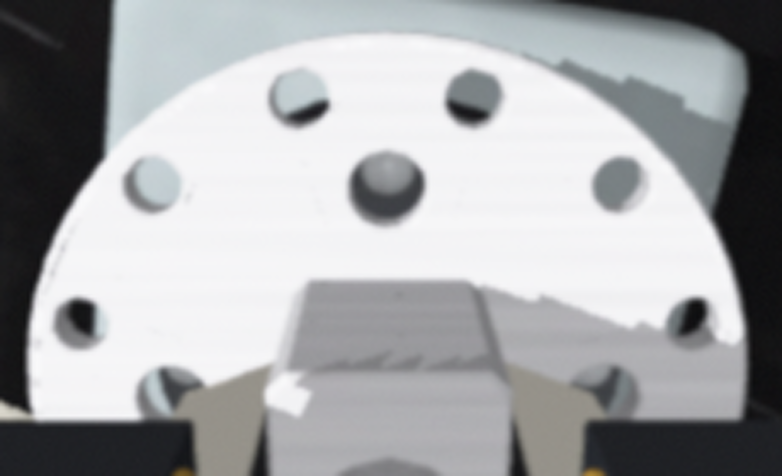

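Call:
{"method": "carry_out", "body": {"targets": [[[0,0,0.0015],0],[[0,0,0.0015],0],[[0,0,0],0]]}}

```text
time: 13.2
tool_pos: [0.4776, 0.2481, 0.097]
tool_rot: [-3.131, 0.027, 0.432]
contact_force: [1.0, 1.5, -5.3]
opening: 0.0357
```

```bash
python3 -c "
from h import *
rot(.074,h=.006)"
```

```text
t 13.2 TCPz 0.097 rotor [0.4767 0.2476 0.0825] rot [-3.1309  0.0265  0.4325] F [ 0.97  1.52 -5.29] M [ 0.31 -0.22  0.04] op 0.0357
delta tool [-0.0006  0.0004  0.0025] twist -0.0005
```

Call:
{"method": "carry_out", "body": {"targets": [[[0,-0.0003,0.0015],0],[[0,0,0.0015],0],[[0,0,0],0]]}}

```text
time: 13.58
tool_pos: [0.4776, 0.2481, 0.0937]
tool_rot: [-3.131, 0.027, 0.432]
contact_force: [0.8, 1.3, -3.9]
opening: 0.0355
```

```bash
python3 -c "
from h import *
rot(.066,h=.006)"
```

```text
t 13.57 TCPz 0.0937 rotor [0.4766 0.2476 0.0793] rot [-3.1313  0.0265  0.4325] F [ 0.85  1.3  -3.85] M [ 0.28 -0.28 -0.  ] op 0.0355
delta tool [-0.0004  0.0005  0.0073] twist -0.0005
```

Call:
{"method": "carry_out", "body": {"targets": [[[0,0,0.0015],0],[[0,0,0.0015],0],[[0,0,0],0]]}}

```text
time: 13.95
tool_pos: [0.4776, 0.2482, 0.0906]
tool_rot: [-3.131, 0.026, 0.432]
contact_force: [1.2, 1.2, -5.4]
opening: 0.0356
```

```bash
python3 -c "
from h import *
rot(.066,h=.006)"
```

```text
t 13.95 TCPz 0.0906 rotor [0.4766 0.2477 0.0761] rot [-3.1313  0.0263  0.4325] F [ 1.24  1.15 -5.41] M [ 0.23 -0.31  0.01] op 0.0356
delta tool [-0.0005  0.0005  0.0041] twist -0.0005
```

Call:
{"method": "carry_out", "body": {"targets": [[[0,0,0.0015],0],[[0,0,0.001],0],[[0,0,0],0]]}}

```text
time: 14.32
tool_pos: [0.4775, 0.2482, 0.0879]
tool_rot: [-3.131, 0.026, 0.433]
contact_force: [1.5, 0.7, -4.7]
opening: 0.0356
```

```bash
python3 -c "
from h import *
rot(.066,h=.006)"
```

```text
t 14.32 TCPz 0.0879 rotor [0.4766 0.2477 0.0735] rot [-3.1313  0.0262  0.4325] F [ 1.47  0.71 -4.75] M [ 0.26 -0.28  0.  ] op 0.0356
delta tool [-0.0006  0.0005  0.0015] twist -0.0005
```

Call:
{"method": "carry_out", "body": {"targets": [[[0,0,0.001],0],[[0,0,0.0005],0],[[0,0,0],0]]}}

```text
time: 14.7
tool_pos: [0.4776, 0.2482, 0.087]
tool_rot: [-3.131, 0.026, 0.433]
contact_force: [0.4, 1.0, -3.1]
opening: 0.036
```

Call:
{"method": "carry_out", "body": {"targets": [[[0,0,0.001],0],[[0,0,0],0]]}}

```text
time: 14.95
tool_pos: [0.4775, 0.2482, 0.0869]
tool_rot: [-3.132, 0.025, 0.433]
contact_force: [0.3, 1.1, -2.8]
opening: 0.0358
```

```bash
python3 -c "
from h import *
rot(.066,h=.006)"
```

```text
t 14.95 TCPz 0.0869 rotor [0.4766 0.2477 0.0724] rot [-3.1317  0.0251  0.4327] F [ 0.26  1.06 -2.81] M [ 0.17 -0.21  0.01] op 0.0358
delta tool [-0.0006  0.0005  0.0004] twist -0.0003
```

Call:
{"method": "carry_out", "body": {"targets": [[[0,0,0.001],0],[[0,0,0],0]]}}

```text
time: 15.2
tool_pos: [0.4775, 0.2482, 0.0868]
tool_rot: [-3.132, 0.024, 0.433]
contact_force: [-0.7, 0.3, -0.1]
opening: 0.0355
```

Call:
{"method": "carry_out", "body": {"targets": [[[0,0,0],0],[[0,0,0],0],[[0,0,0],0]], "grip_force": 5}}

```text
time: 15.58
tool_pos: [0.4775, 0.2482, 0.0866]
tool_rot: [-3.132, 0.025, 0.433]
contact_force: [-0.6, 0.0, 1.1]
opening: 0.0359
```

```bash
python3 -c "
from h import *
rot(.066,h=.006)"
```

```text
t 15.57 TCPz 0.0866 rotor [0.4766 0.2477 0.0721] rot [-3.1318  0.0246  0.4329] F [-0.61  0.05  1.14] M [ 0.06  0.03 -0.01] op 0.0359
delta tool [-0.0007  0.0005  0.0001] twist -0.0001
```

Call:
{"method": "carry_out", "body": {"targets": [[[0,0,0],0],[[0,0,0],0],[[0,0,0],0],[[0,0,0],0],[[0,0,0],0]], "fingers": 0.2}}

```text
time: 16.2
tool_pos: [0.4776, 0.2478, 0.0862]
tool_rot: [-3.132, 0.025, 0.433]
contact_force: [0.4, -0.9, -0.9]
opening: 0.0734
```

Call:
{"method": "carry_out", "body": {"targets": [[[0,0,-0.005],0],[[0,0,-0.015],0],[[0,0,-0.02],0],[[0,0,-0.03],0],[[-0.01,0,-0.03],0],[[-0.03,-0.012,-0.01],0],[[-0.03,-0.012,0],0],[[-0.03,-0.012,0],0],[[0,0,0],0]]}}

```text
time: 17.32
tool_pos: [0.3736, 0.239, 0.2111]
tool_rot: [-3.133, 0.015, 0.432]
contact_force: [0.8, 0.2, -0.2]
opening: 0.0731
```

```bash
python3 -c "
from h import *
plan(.476,.247,.155,.432)
im=eyes.read_camera('wrist'); cv2.imwrite('pics/w6.png',im[:,:,::-1])
np.save('w6.npy',eyes.camera_info('wrist'),allow_pickle=True)
im=eyes.read_camera('scene'); cv2.imwrite('pics/s6.png',im[:,:,::-1])
crop('pics/s6.png','pics/s6c.png',180,160,320,300,4)"
```

```text
t 17.32 pos [0.3736 0.239  0.2111] rot [-3.1327  0.015   0.4323] F [ 0.85  0.23 -0.17] M [-0.05 -0.05 -0.  ] op 0.0731
delta tool [0.0971 0.0361 0.0544] twist 0.0003 | delta if yaw first: [0.0963 0.0356 0.0561]
```

View pics/w6.png

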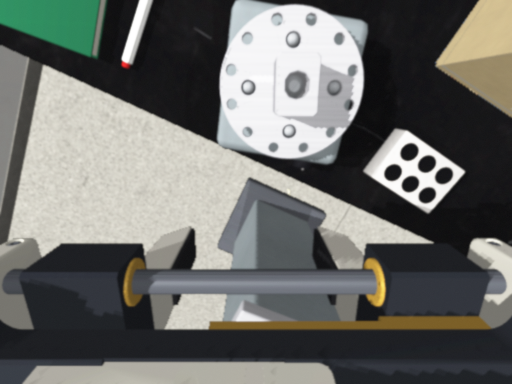

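View pics/s6c.png

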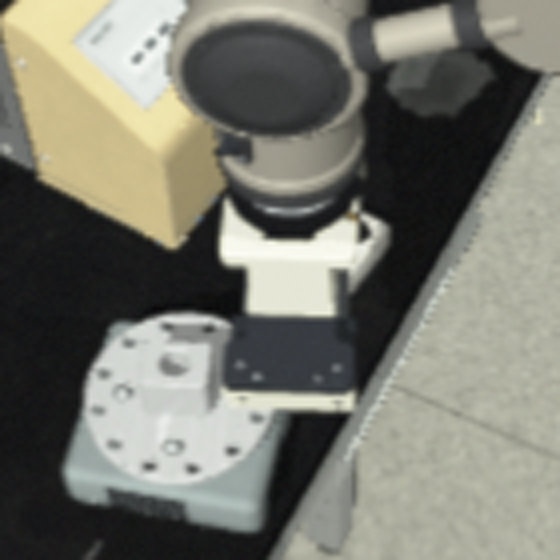

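The wrist picture shows studs standing in all four holes, at about (293,39), (248,87), (334,87) and (289,131). The pilot is in the bore at (296,85). Next I check height and flatness with a pose fit.

```bash
python3 -c "
from h import *
crop('pics/w6.png','pics/w6c.png',210,0,375,165,4.5)"
```

```text
(no output)
```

View pics/w6c.png

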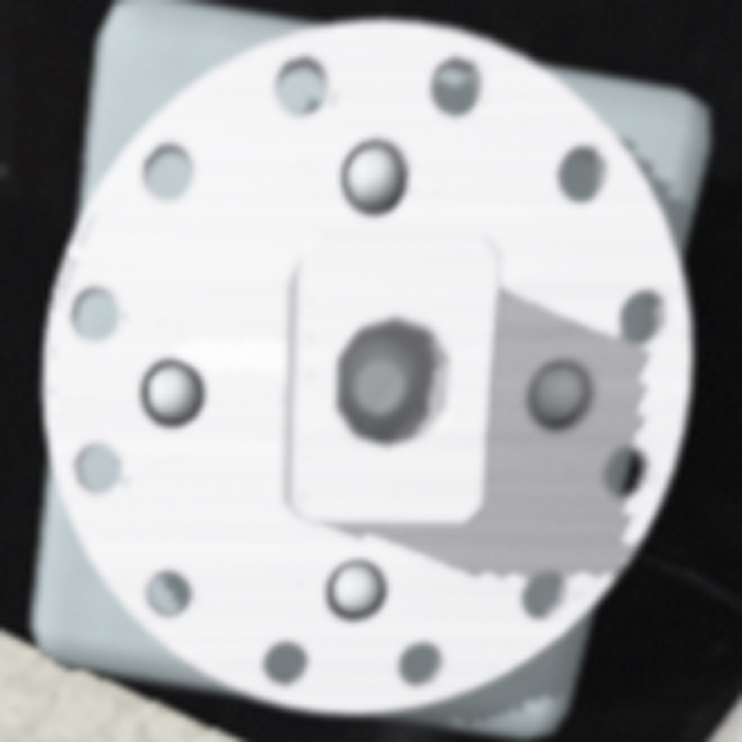

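```bash
python3 - <<'E'
from h import *
i=np.load("w6.npy",allow_pickle=True).item()
f=lambda p:((p[0]+.5)/4.5-.5+210,(p[1]+.5)/4.5-.5)
px=[(301,86),(168,172),(95,313),(98,468),(168,594),(285,663),(420,663),(543,594),(625,470),(641,317),(581,174),(456,87),(375,177),(172,392),(356,590),(559,394)]
uv=np.array([f(p) for p in px])
A=np.radians([15+30*k for k in range(12)]+[0,90,180,270]);rr=[.06]*12+[.042]*4
obj=np.array([[q*np.cos(a),q*np.sin(a),.010] for q,a in zip(rr,A)])
R,_=cv2.Rodrigues(i['rvec'])
Rc=R@Ro.from_euler('z',.432).as_matrix(); tc=R@np.array([.476,.247,.066])+i['tvec']
ok,rv,tv=cv2.solvePnP(obj,uv,i['K'],i['dist'],cv2.Rodrigues(Rc)[0],tc.reshape(3,1).copy(),True)
e=cv2.projectPoints(obj,rv,tv,i['K'],i['dist'])[0][:,0]-uv
print("rms",np.sqrt((e**2).sum(1).mean()))
print(R.T@(tv[:,0]-i['tvec']),Ro.from_matrix(R.T@cv2.Rodrigues(rv)[0]).as_euler('xyz'))
t=eyes.camera_info("top")
im=eyes.read_camera("top"); cv2.imwrite("pics/top6.png",im[:,:,::-1]); crop("pics/top6.png","pics/top6c.png",110,165,340,255,3.4)
print(monitor.observe()['time'])
E
```

```text
rms 0.22837487015899607
[0.47771283 0.24804084 0.06647399] [ 0.01007898 -0.00100065  0.4259467 ]
17.475
```

View pics/top6c.png

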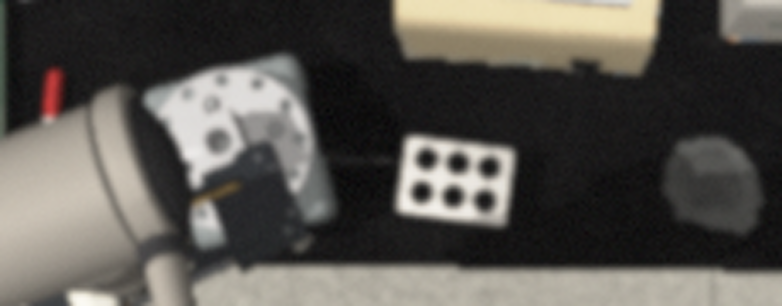

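The fit puts the rotor's underside at z = 0.0665 m against 0.066 m at home, about level and on the axis. The block and pen haven't moved, so I'm handing in.

```bash
python3 -c "
from cell import order
print(order.hand_in())"
```

```text
the job is handed in; nothing more can be done
None
```

The rotor is seated on the drive flange with all four studs through its holes, released, and the job is handed in after about 17.5 s; no verdict was reported.

**What I did:** I gripped the centre block at 35 N and carried the rotor past in front of the heater. I turned it about 29° to the stud angle measured in the wrist picture (24.75°). I then lowered it in small steps over the pilot and studs. It went past stud height without catching, so no turning by feel was needed. At the flange I eased the grip to 5 N, opened the fingers and backed off.

**Last checks:**
- **Seating:** the wrist picture shows studs in all four holes and the pilot in the bore. A pose fit to the holes puts the underside 0.5 mm above the flange face, about 2 mm from the axis I had measured, and tilted about 0.01 rad. That is inside the limits and about as fine as the fit can tell.
- **Force:** the wrist readings I took at each step stayed within about 2 N of the rotor's own weight, though I did not read between steps. At the end they read about zero.
- **Bystanders:** the six-well block and the marker looked unmoved. The final top crop did not take in the cooling block, but the arm never worked near it while low.

**What disagreed:**
- **Tool tilt:** it drifted by up to about 0.03 rad during the carry. The moves offer no direct way to correct that, and the rotor settled flat when it touched the flange.
- **Scene camera:** its spindle position was about 8 mm off the top camera's and 6 mm off the wrist camera's. I used the wrist camera's value.

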